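Open the screw cap of a gas test chamber

ROBOT

A 6-joint arm with a two-finger parallel gripper is mounted at the origin on the work surface. World frame = base frame: x ahead of the robot, y to its left, z up, the work surface at z = 0. Lengths are in m, angles in degrees, forces in N, time in s.
With the tool pointing down it reaches from about 0.375 to 0.9 m from the base axis. Payload 3.1 kg.
Tool frame: the origin (TCP) lies midway between the tips of the shut fingers; the grasp point (between the pads) lies 19 mm behind it; x points along the fingers, y is the direction in which the jaws open and shut, and the axes are right-handed (so a half turn about x gives the same grasp; the last joint's range is limited). The gripper opens to 85 mm and grips with 20 to 120 N. Pads are 22 mm wide; open, the fingers measure 114 mm over their backs; the gripper's body (76 mm by 85 mm) begins 54 mm behind the grasp point. The pads swing forward as they close: fully open they stand 13 mm farther back than shut.
Start: joints at [-85.686, 30.224, 82.088, -0, 67.689, -10.227], TCP at [0.157, -0.605, 0.231] pointing down, gripper open.
Joint ranges: [-176.69, 176.69], [-43.24, 126.21], [12.49, 139.97], [-82, 262], [0, 151.66], [-163.58, 163.58]. Speed limits (degrees/s): [159.86, 159.86, 180, 180, 180, 180].

INTERFACE

Orientations are given as a 3x3 rotation matrix whose columns are the frame's x, y, z axes.
In Python, from plant import read_state, optics, env, models gives the robot as it stands.
- The arm moves only by the shell command python3 -m jog 'ROWS' [OPENING] [FORCE]. ROWS is JSON, a list of rows, each an object of numbers: "dx", "dy", "dz": the shift along the tool's x, y, z in mm; "spin": the turn about the tool's x in rad. A call has 1 to 20 rows; each row shifts and turns the commanded pose from where the row before left it, along the tool's axes as they then stand; what a row does not reach is not made up. A row lasts 1/8 s, in which the tool goes at most 62.5 mm and 10.7 degrees, less where a joint would pass 70% of its speed; a pose out of reach is approached as far as the arm can. A call is refused whole if a number of a shift passes 62.5 or a number of a turn 0.188, either way. A call with a gripper value outside its range is refused whole. OPENING is the gripper command: -1 is shut, 1 is fully open, values between are in proportion, set as the call begins (- or left out, the last holds). The fingers move at their own pace and stop on an object; FORCE is the grip in N (left out, the last holds). Time passes only in rows, so rows that do not move let the fingers close. It gives the time, the measured TCP pose, the force and the opening at its end, in the units of the state.
- read_state(): the state, without advancing time (a new reading comes with each control period).
- optics.get_image(name): name is "scene" or "top" or "wrist"; returns (picture, depth): 400x640x3 uint8, red, green, blue; 400x640 float32, m along the optical axis (not along the pixel's ray), 0 where there is no reading.
- optics.camera_model(name): a dict with "fx", "fy", "cx", "cy" (pixels), "T" (4x4, takes a point from camera to world coordinates); the wrist camera has in their place "T_tool_cam" (4x4, takes a point from camera to tool coordinates, whose origin is the TCP and whose axes are the tool frame's). Camera axes: x right, y down, z forward; pixel columns grow to the right and rows downward; lengths in m; the calibration is good to about 2 mm. A picture is of the moment at which its call begins: read the wrist's pose just before it. camera_model takes no time and is no camera call.
- env.close_job(): hands the job in, once; it reports no verdict.
Trained networks look in the newest picture that a camera, given by its name, has taken for a name from the list of things; names that differ only in an ending like _2 or _b are one class to them, and where a whole thing is asked for, a point or a joint stands for the part that bears it (a point fixed in the world has none). Each returns a list of dicts, best first, with "confidence" (0 to 1); they miss things now and then, are a little off and sometimes report something else, mostly with a low value. They report only what shows in the picture. A call takes as long as a camera call. They do not tell look-alikes from the thing itself.
- models.boxes_of(camera, label): "uv" ([column, row] in pixels, amid what is visible of it).
- models.masks_of(camera, label): "mask" (400x640 bool, what is visible of it) and "uv" ([column, row] in pixels, amid what is visible of it).
- models.pinpoint(camera, label): "uv" ([column, row] in pixels: a listed point, or the origin of a listed thing).
The state is a dict: "clock": time; "joint_positions": joint angles; "joint_velocities": joint speeds; "joint_torque": joint torques, N m; "position": TCP position; "tcp_rot": TCP orientation; "contact_force": force on the tool from outside, world axes, zero at the start; "moment": the same for the moment, N m; "opening": finger opening in m.
Only numpy, scipy, OpenCV 4.12 (cv2) and the standard library are available. Lean on these libraries where they do the work, as an engineer would, in place of code of your own. Each camera call takes 0.05 s, during which the arm holds its last target.

TASK

Push the keeper bar aside so that it stands well clear of the chamber's cap, then unscrew the cap (counter-clockwise seen from above, several turns of the hand) without forcing it, and lift it straight off the neck. Set the cap down gently in the empty part of the parts tray, upright with its open end down, and let go; leave the keeper open and everything else where it is.

Things in the scene. Friction and masses are not known exactly. Their poses are not given: they have to be found in the camera images.
- chamber: fixed aluminium test chamber: pot 92 mm in diameter on a grey plate (x -70 to 115, y -65 to 65 mm, 12 mm thick). Origin on the pot's axis at table height, z up. Flange, 82 mm in diameter, at z = 70 mm. A steel post 18 mm in diameter at x = 85 mm, y = 0 carries the keeper bar at z = 150 mm. Brass pipe stubs along +y and -y reach 66 mm from the axis at z = 36 mm
- neck (a point): centre of the flange's top, 70 mm above the table, where the closed cap's underside rests; axes as chamber. The threaded neck rises 32 mm from here, inside the cap: 59 mm across, right-handed coarse three-start thread, 27 mm rise per full turn (4.3 mm per rad), self-locking, about 2 mm of end play and 1.5 mm of side play
- keeper (a joint): angle of the keeper bar about its upright hinge, rad: at 0 the bar points along the chamber's -x, over the cap; it grows as the bar swings counter-clockwise seen from above (free end towards the chamber's -y). Stops at -0.2 and 1.9; starts between -0.15 and 0.25; stays where it is left; takes about 1 N at the pin. Well clear from 1.0 rad on
- keeper_hinge (a point): on the hinge axis of the keeper bar, at the height of the bar's underside (150 mm above the table)
- keeper_pin (a point): top centre of the upright steel pin at the keeper bar's free end, 110 mm from the hinge axis: 14 mm in diameter, top 195 mm above the table, standing 35 mm above the bar. The bar is 18 mm wide and lies 150 to 160 mm above the table, 8 mm above the closed cap
- cap: black plastic screw cap, loose, about 0.25 kg, 72 mm tall, origin at the centre of its open underside, z up. Skirt 71 mm in diameter from z = 0 to 42 mm, then a round fluted grip boss 46 mm in diameter up to 72 mm. Starts fully screwed down; comes free after 3.8 to 4.3 rad of counter-clockwise turning (it varies), about 17 mm up; before that an upward pull is resisted
- cap_top (a point): centre of the top face of the cap's boss
- tray: fixed shallow steel tray, outer size 200 mm (its x) x 150 mm (its y) x 18 mm high, walls 4 mm; origin at the centre of its underside, inner floor 4 mm higher. The brass fitting stands in its +x third; the rest is empty
- fitting: loose brass fitting standing in the tray, 60 mm tall, foot 34 mm in diameter; origin at the centre of its foot. To be left alone
- mug: loose white mug, 90 mm tall, bystander, origin at the centre of its foot
- meter: loose hand-held gas meter, 75 x 140 x 35 mm, lying flat, bystander, origin at the centre of its underside
- taperoll: roll of tape lying flat, 100 mm in diameter, 24 mm high, bystander, origin at the centre of its underside
- jar: amber jar 68 mm in diameter, 100 mm tall, bystander, origin at the centre of its foot
- jug: tall blue metal jug, 100 mm in diameter, 190 mm tall, bystander, origin at the centre of its foot
- screwdriver: screwdriver lying on the clipboard on the robot's far side of the table, bystander
Not all that is in view belongs to the job. Leave any turquoise look-alike of the cap alone.

How it is judged (in metres and radians):
On the way, in this order (a step that is already met when the one before it is completed fails the run):
1. the keeper bar is swung clear of the cap, which is still on the chamber (value of joint keeper above 0.9 rad and z of cap in the frame of neck below 0.01 m), for 0.2 s.
2. the cap is unscrewed and held free above the neck, upright (z of cap in the frame of neck above 0.034 m and angle between cap's own z axis and vertical below 0.35 rad), for 0.1 s.
At the end, for the whole second after the job is handed in: the keeper stands over 0.9 rad open; the cap is released, at rest and upright (within 0.1 rad) flat on the tray floor, its centre -75 to +45 mm along the tray's x and within 55 mm along y, its underside under 10 mm above the tray's; the fitting within 30 mm of its start (value of joint keeper above 0.9 rad and x of cap in the frame of tray between -0.075 and 0.045 m and y of cap in the frame of tray between -0.055 and 0.055 m and z of cap in the frame of tray below 0.01 m and angle between cap's own z axis and vertical below 0.1 rad and linear speed of cap below 0.02 m/s and contact force between cap and the fingers below 0.1 N and distance of fitting from where it was at the start of the episode below 0.03 m); the robot touches nothing.
It fails at once if the cap is forced: more than 90 N between cap and chamber (contact force between cap and chamber above 90 N).
It fails at once if the cap is dropped (from over about 20 mm) or slammed into the tray: faster than 0.45 m/s within 30 mm of its floor (horizontal distance between cap and tray below 0.12 m and z of cap in the frame of tray below 0.034 m and linear speed of cap above 0.45 m/s).
It fails at once if a bystander is pushed more than 30 mm (distance of any of fitting, mug, meter, taperoll, jar, jug, screwdriver from where it was at the start of the episode above 0.03 m).
It also fails if it takes over 66 s, if anything falls off the work surface, if the arm or the gripper's body presses on something with over 40 N, if the wrist force passes 120 N, or if a joint passes its speed limit or range.

## Working session

There is one attempt and no reset: what is moved stays moved. The work goes in short steps, Python scripts to look and compute and a shell command to move; the robot and the scene stay as the last step left them, time stands still between calls to the robot, and variables do not carry over. Pictures are saved under pics/ and viewed, and the job is handed in when it is done.

```bash
ls; mkdir -p pics; cat > h.py <<'E'
import numpy as np, cv2
from plant import read_state, optics, env, models
def save(n,im,crop=None,s=1):
    if crop: im=im[crop[1]:crop[3],crop[0]:crop[2]]
    im=cv2.resize(im,None,fx=s,fy=s,interpolation=cv2.INTER_CUBIC)
    cv2.imwrite(f'pics/{n}.png',im[:,:,::-1])
def T_of(cam,st=None):
    m=optics.camera_model(cam)
    if 'T' in m: return m,np.array(m['T'])
    st=st or read_state(); W=np.eye(4); W[:3,:3]=st['tcp_rot']; W[:3,3]=st['position']
    return m,W@np.array(m['T_tool_cam'])
def ray_z(cam,uv,z,st=None):
    m,T=T_of(cam,st); d=T[:3,:3]@np.array([(uv[0]-m['cx'])/m['fx'],(uv[1]-m['cy'])/m['fy'],1]); o=T[:3,3]
    return o+d*(z-o[2])/d[2]
def cloud(cam,depth,st=None):
    m,T=T_of(cam,st); v,u=np.mgrid[:400,:640]
    p=np.stack([(u-m['cx'])/m['fx']*depth,(v-m['cy'])/m['fy']*depth,depth],-1)
    return p@T[:3,:3].T+T[:3,3]
def proj(cam,p,st=None):
    m,T=T_of(cam,st); q=np.linalg.inv(T)@np.append(p,1)
    return np.array([m['fx']*q[0]/q[2]+m['cx'],m['fy']*q[1]/q[2]+m['cy']])
E
python3 - <<'E'
from h import *
s=read_state(); print({k:np.round(v,3).tolist() for k,v in s.items()})
for c in ['scene','top']:
    im,d=optics.get_image(c); save(c+'0',im); np.savez(c+'0.npz',im=im,d=d)
    m,T=T_of(c); print(c,m['fx'],np.round(T,3).tolist())
    for l in ['cap','keeper','tray','fitting','chamber','jug','jar','mug','meter','taperoll']:
        print(l,[(round(b['confidence'],2),np.round(b['uv']).tolist()) for b in models.boxes_of(c,l)][:4])
    for l in ['cap_top','keeper_pin','keeper_hinge','neck','chamber','tray']:
        print('pt',l,[(round(b['confidence'],2),np.round(b['uv'],1).tolist()) for b in models.pinpoint(c,l)][:3])
E
```

```text
pics
{'clock': 0.0, 'joint_positions': [-85.686, 30.28, 82.156, -0.003, 67.688, -10.228], 'joint_velocities': [-0.005, -0.064, 0.017, -0.008, -0.041, 0.064], 'joint_torque': [0.0, -44.235, -17.803, -0.0, 0.009, -0.0], 'position': [0.157, -0.604, 0.23], 'tcp_rot': [[-0.0, 0.251, -0.968], [0.002, -0.968, -0.251], [-1.0, -0.002, -0.0]], 'contact_force': [-0.109, -0.376, 0.42], 'moment': [-0.017, 0.025, 0.002], 'opening': 0.085}
scene 384.5000198043324 [[-0.846, 0.432, -0.312, 0.849], [0.533, 0.676, -0.509, 0.531], [-0.009, -0.597, -0.802, 0.977], [0.0, 0.0, 0.0, 1.0]]
cap [(0.9, [306.0, 163.0]), (0.85, [308.0, 228.0]), (0.83, [346.0, 203.0]), (0.83, [354.0, 151.0])]
keeper [(0.89, [296.0, 155.0])]
tray [(0.66, [367.0, 264.0]), (0.5, [299.0, 185.0])]
fitting [(0.59, [296.0, 183.0]), (0.54, [344.0, 272.0])]
chamber [(0.93, [301.0, 185.0]), (0.61, [301.0, 154.0])]
jug [(0.64, [206.0, 146.0]), (0.45, [300.0, 154.0]), (0.31, [477.0, 320.0])]
jar [(0.94, [237.0, 131.0])]
mug [(0.77, [272.0, 129.0])]
meter [(0.88, [376.0, 373.0])]
taperoll [(0.89, [477.0, 322.0])]
pt cap_top [(0.89, [302.1, 21
[... 514 characters left out ...]
, 185.0]), (0.83, [332.0, 234.0]), (0.75, [388.0, 277.0])]
keeper [(0.81, [380.0, 202.0]), (0.34, [324.0, 141.0])]
tray [(0.45, [199.0, 178.0])]
fitting []
chamber [(0.72, [379.0, 213.0])]
jug [(0.57, [440.0, 137.0]), (0.41, [377.0, 206.0])]
jar [(0.83, [463.0, 182.0]), (0.27, [175.0, 254.0])]
mug [(0.77, [451.0, 216.0])]
meter [(0.66, [198.0, 180.0])]
taperoll [(0.78, [174.0, 258.0])]
pt cap_top [(0.98, [424.3, 179.1]), (0.9, [388.0, 279.2]), (0.63, [324.8, 191.8])]
pt keeper_pin [(0.53, [382.2, 225.4])]
pt keeper_hinge [(0.71, [376.3, 188.8])]
pt neck [(0.73, [377.2, 218.7]), (0.68, [379.5, 193.1]), (0.57, [382.3, 209.7])]
pt chamber [(0.8, [375.9, 221.9])]
pt tray [(0.72, [272.7, 218.9])]
```

```bash
python3 - <<'E'
from h import *
for c in ['scene','top']:
    im=np.load(c+'0.npz')['im']
    save(c+'0c',im,(180,90,500,330) ,2.4)
E
```

```text
(no output)
```

View pics/scene0.png

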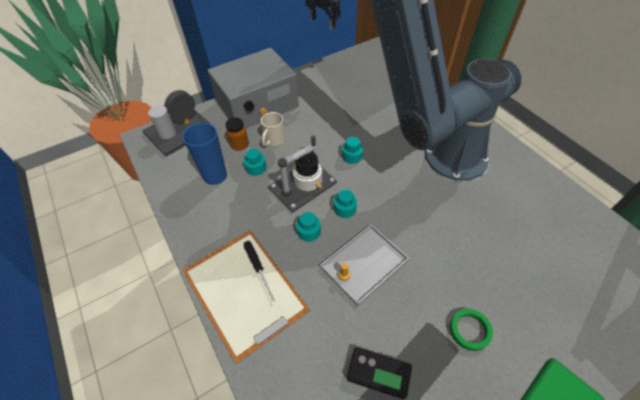

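View pics/top0.png

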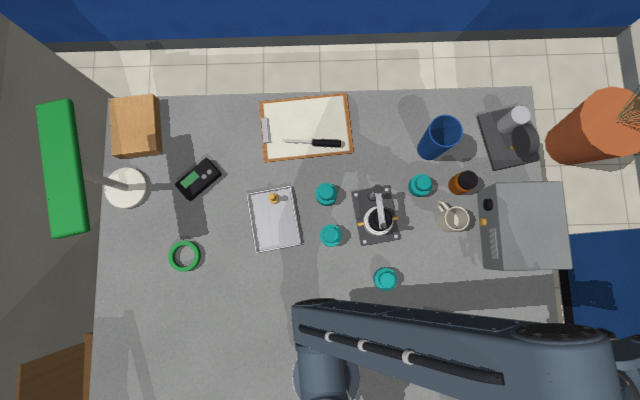

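```bash
sleep 1
```

```text
(no output)
```

View pics/scene0c.png

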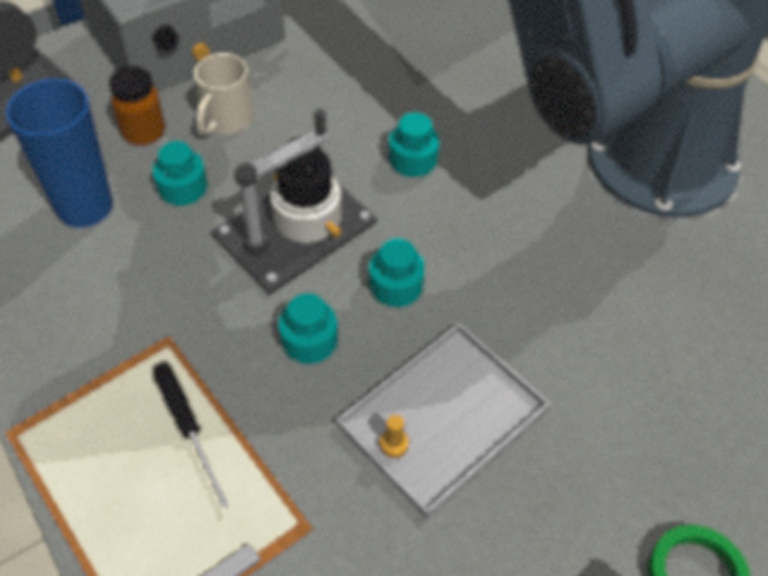

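View pics/top0c.png

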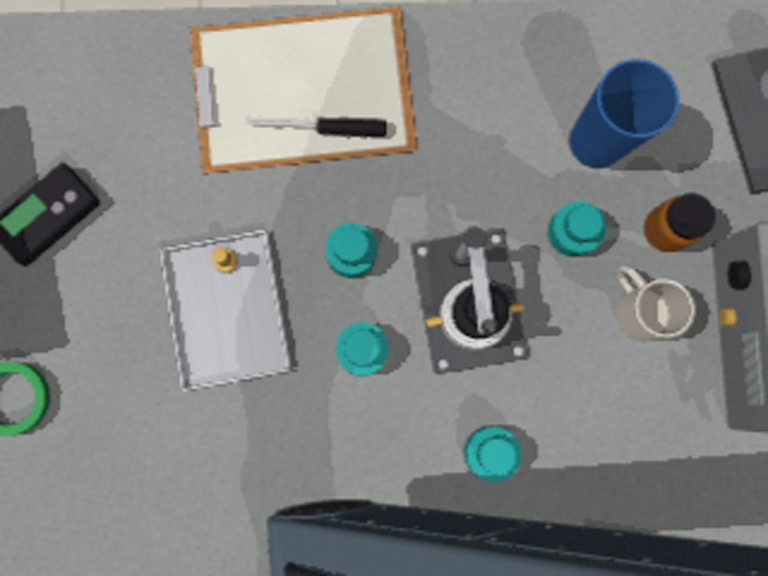

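The black cap on the chamber, under the bar (scene 306,163; top 378,219), is the target. The four turquoise ones (scene 308,228 / 346,203 / 354,151 / 256,162) are look-alikes. Next I'll locate things metrically from depth.

```bash
python3 - <<'E'
from h import *
for c in ['top','scene']:
    z=np.load(c+'0.npz'); im,d=z['im'],z['d']; P=cloud(c,d); ok=d>0
    print(c,'table z',np.median(P[...,2][ok&(abs(P[...,2])<.03)]))
    b=ok&(P[...,0]>.25)&(P[...,0]<.55)&(P[...,1]>-.35)&(P[...,1]<-.05)
    for nm,lo,hi in [('flange',.066,.075),('skirt',.105,.118),('bosstop',.137,.146),('bar',.155,.165),('pin',.19,.2)]:
        q=P[b&(P[...,2]>lo)&(P[...,2]<hi)]
        black=None
        print(nm,len(q), np.round(q.mean(0),4) if len(q) else '', np.round(q.min(0),3) if len(q) else '',np.round(q.max(0),3) if len(q) else '')
for c,l,z in [('top','keeper_hinge',.15),('top','keeper_pin',.195),('top','neck',.07),('top','tray',.0),('scene','tray',0),('scene','keeper_hinge',.15),('scene','keeper_pin',.195),('scene','neck',.07),('top','chamber',0)]:
    optics.get_image(c)
    print(c,l,[(round(b['confidence'],2),np.round(ray_z(c,b['uv'],z),3).tolist()) for b in models.pinpoint(c,l)][:4])
# plate & tray corners (from pixel crop)
for n,uvs,z in [('plate',[(415,242),(505,231),(530,358),(437,374)],.012),('tray',[(161,247),(268,231),(295,370),(185,389)],.018)]:
    for u in uvs: print(n,np.round(ray_z('top',(180+u[0]/2.4,90+u[1]/2.4),z),3))
E
```

```text
top table z 0.0001860307889379742
flange 246 [ 0.3542 -0.1844  0.0709] [ 0.276 -0.219  0.066] [ 0.524 -0.139  0.075]
skirt 183 [ 0.4806 -0.1745  0.1118] [ 0.449 -0.214  0.105] [ 0.517 -0.144  0.118]
bosstop 96 [ 0.4849 -0.181   0.1416] [ 0.465 -0.201  0.138] [ 0.507 -0.156  0.145]
bar 189 [ 0.5049 -0.171   0.1599] [ 0.452 -0.184  0.155] [ 0.549 -0.159  0.165]
pin 18 [ 0.4589 -0.1757  0.1947] [ 0.452 -0.182  0.191] [ 0.464 -0.17   0.199]
scene table z 0.0013572770762897979
flange 225 [ 0.3902 -0.1769  0.0711] [ 0.273 -0.22   0.066] [ 0.524 -0.137  0.075]
skirt 163 [ 0.489  -0.1624  0.1119] [ 0.448 -0.196  0.105] [ 0.518 -0.143  0.118]
bosstop 71 [ 0.4834 -0.168   0.1417] [ 0.461 -0.202  0.137] [ 0.505 -0.156  0.146]
bar 175 [ 0.5029 -0.1709  0.1598] [ 0.452 -0.185  0.155] [ 0.55  -0.16   0.164]
pin 18 [ 0.4579 -0.1753  0.194 ] [ 0.45  -0.183  0.19 ] [ 0.463 -0.17   0.197]
top keeper_hinge [(0.66, [0.57, -0.17, 0.15])]
top keeper_pin [(0.67, [0.46, -0.172, 0.195])]
top neck [(0.95, [0.482, -0.175, 0.07])]
top tray [(0.69, [0.5, 0.156, 0.0])]
scene tray [(0.9, [0.511, 0.171, 0.0])]
scene keeper_hinge [(0.57, [0.568, -0.169, 0.15])]
scene keeper_pin [(0.74, [0.44, -0.189, 0.195]), (0.54, [0.649, -0.271, 0.195])]
scene neck [(0.88, [0.481, -0.167, 0.07])]
top chamber [(0.7, [0.478, -0.201, 0.0]), (0.66, [0.484, -0.183, 0.0]), (0.48, [0.561, 0.165, 0.0])]
plate [ 0.588 -0.106  0.012]
plate [ 0.601 -0.232  0.012]
plate [ 0.423 -0.257  0.012]
plate [ 0.405 -0.129  0.012]
tray [0.589 0.248 0.018]
tray [0.608 0.099 0.018]
tray [0.415 0.064 0.018]
tray [0.393 0.214 0.018]
```

Located in world coordinates:
- **Chamber:** axis about (0.4825, -0.1785), yaw about 7.5°.
- **Keeper:** pin about (0.4585, -0.1755), hinge (0.568, -0.169), so the bar is at about -0.07 rad.
- **Tray:** centre (0.501, 0.156), yaw 9.8°, with the fitting on the far side.

I'll hover over the pin with the fingers 40 mm open.

```bash
python3 -m jog '[{"dx":-1,"dy":-28.3,"dz":-33.3},{"dx":-1,"dy":-28.3,"dz":-33.3},{"dx":-1,"dy":-28.3,"dz":-33.3},{"dx":-1,"dy":-28.3,"dz":-33.3},{"dx":-1,"dy":-28.3,"dz":-33.3},{"dx":-1,"dy":-28.3,"dz":-33.3},{"dx":-1,"dy":-28.3,"dz":-33.3},{"dx":-1,"dy":-28.3,"dz":-33.3},{"dx":-1,"dy":-28.3,"dz":-33.3},{"dx":-1,"dy":-28.3,"dz":-33.3},{"dx":-1,"dy":-28.3,"dz":-33.3},{"dx":-1,"dy":-28.3,"dz":-33.3},{"spin":0.187},{"dx":0}]' -0.06 40
python3 - <<'E'
from h import *
s=read_state(); print(np.round(s['position'],4),np.round(s['tcp_rot'],3).tolist(),np.round(s['joint_positions'],1),s['opening'])
im,d=optics.get_image('wrist'); save('w1',im); P=cloud('wrist',d,s); np.savez('w1.npz',im=im,d=d,P=P)
for nm,lo,hi in [('flange',.066,.075),('bosstop',.137,.146),('bar',.155,.165),('pin',.188,.2)]:
    b=(d>0)&(P[...,2]>lo)&(P[...,2]<hi); q=P[b]; v,u=np.nonzero(b)
    if len(q): print(nm,len(q),np.round(np.median(q,0),4),np.round(q.min(0),3),np.round(q.max(0),3), u.mean(),v.mean())
E
```

```text
[ 0.1569 -0.6049  0.2313] [[-0.0, 0.251, -0.968], [0.0, -0.968, -0.251], [-1.0, -0.0, 0.0]] [-85.7  30.2  82.1  -0.   67.7 -10.2] 0.08522798733938963
flange 381 [ 0.3207 -0.6707  0.0706] [ 0.32  -0.72   0.066] [ 0.323 -0.624  0.075] 441.8057742782152 14.362204724409448
bosstop 190 [ 0.3208 -0.7097  0.1417] [ 0.32  -0.72   0.137] [ 0.323 -0.696  0.146] 539.8 2.873684210526316$[0]: bad value
```

View pics/w1.png

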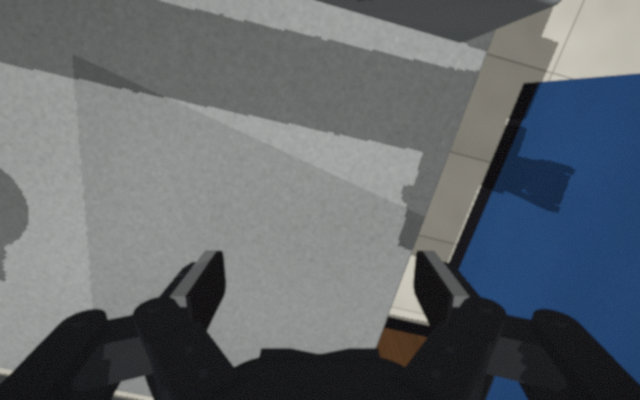

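The call was refused and nothing moved, so the picture only shows table and floor. I'll retry with all four keys in each row.

```bash
python3 -m jog '[{"dx":-1,"dy":-28.3,"dz":-33.3,"spin":0},{"dx":-1,"dy":-28.3,"dz":-33.3,"spin":0},{"dx":-1,"dy":-28.3,"dz":-33.3,"spin":0},{"dx":-1,"dy":-28.3,"dz":-33.3,"spin":0},{"dx":-1,"dy":-28.3,"dz":-33.3,"spin":0},{"dx":-1,"dy":-28.3,"dz":-33.3,"spin":0},{"dx":-1,"dy":-28.3,"dz":-33.3,"spin":0},{"dx":-1,"dy":-28.3,"dz":-33.3,"spin":0},{"dx":-1,"dy":-28.3,"dz":-33.3,"spin":0},{"dx":-1,"dy":-28.3,"dz":-33.3,"spin":0},{"dx":-1,"dy":-28.3,"dz":-33.3,"spin":0},{"dx":-1,"dy":-28.3,"dz":-33.3,"spin":0},{"dx":0,"dy":0,"dz":0,"spin":0.187},{"dx":0,"dy":0,"dz":0,"spin":0}]' -0.06 40
cat > look.py <<'E'
import sys
from h import *
n=sys.argv[1]
s=read_state(); print(np.round(s['position'],4),np.round(s['tcp_rot'],3).tolist(),np.round(s['joint_positions'],1),s['opening'],np.round(s['contact_force'],1),s['clock'])
im,d=optics.get_image('wrist'); save(n,im); P=cloud('wrist',d,s); np.savez(n+'.npz',im=im,d=d,P=P)
for nm,lo,hi in [('flange',.066,.075),('bosstop',.137,.146),('bar',.155,.165),('pin',.188,.2)]:
    b=(d>0)&(P[...,2]>lo)&(P[...,2]<hi)&(np.hypot(P[...,0]-.49,P[...,1]+.18)<.16); q=P[b]; v,u=np.nonzero(b)
    if len(q): print(nm,len(q),np.round(np.median(q,0),4),np.round(q.min(0),3),np.round(q.max(0),3), u.mean(),v.mean())
E
python3 look.py w2
```

```text
clock: 4.4
position: [0.4588, -0.1754, 0.2434]
tcp_rot: [[0.0, 0.07, -0.998], [-0.0, -0.998, -0.07], [-1.0, 0.0, -0.0]]
contact_force: [0.8, 0.0, 0.4]
opening: 0.0402
[ 0.4588 -0.1754  0.2434] [[0.0, 0.07, -0.998], [-0.0, -0.998, -0.07], [-1.0, 0.0, -0.0]] [-34.   19.  100.1  -0.   60.9  52. ] 0.04023060365857495 [0.8 0.  0.4] 4.4
flange 1306 [ 0.4543 -0.0428  0.0709] [ 0.42  -0.221  0.066] [ 0.525 -0.022  0.074] 224.18606431852987 162.4655436447167
bosstop 1405 [ 0.4855 -0.1902  0.1416] [ 0.462 -0.205  0.137] [ 0.507 -0.157  0.144] 333.2135231316726 163.75302491103204
bar 5160 [ 0.5326 -0.1721  0.16  ] [ 0.452 -0.187  0.155] [ 0.581 -0.155  0.165] 319.37616279069766 102.50910852713179
pin 385 [ 0.4599 -0.1775  0.1944] [ 0.452 -0.184  0.188] [ 0.466 -0.171  0.197] 320.4623376623377 218.47012987012988
```

View pics/w2.png

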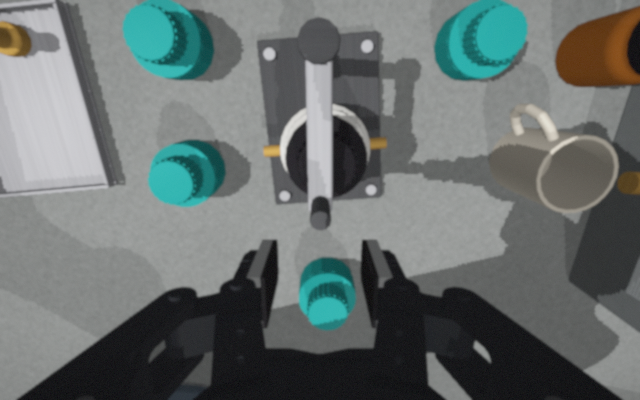

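The pin (320,218) sits ahead of and between the fingers, and the bar (320,100) crosses the black cap. I'll descend to cage the pin, then sweep the arc.

```bash
python3 -m jog '[{"dx":25,"dy":2,"dz":0,"spin":0},{"dx":25,"dy":0,"dz":0,"spin":0},{"dx":25,"dy":0,"dz":0,"spin":0},{"dx":0,"dy":0,"dz":0,"spin":0}]' && python3 -m jog '[{"dx":0,"dy":11,"dz":-0.5,"spin":-0.1},{"dx":0,"dy":11,"dz":-0.5,"spin":-0.1},{"dx":0,"dy":11,"dz":-0.5,"spin":-0.1},{"dx":0,"dy":11,"dz":-0.5,"spin":-0.1},{"dx":0,"dy":11,"dz":-0.5,"spin":-0.1}]'
```

```text
clock: 4.95
position: [0.4572, -0.1778, 0.1669]
tcp_rot: [[-0.004, 0.067, -0.998], [0.002, -0.998, -0.067], [-1.0, -0.003, 0.003]]
contact_force: [0.1, 0.1, -0.2]
opening: 0.0398
clock: 5.58
position: [0.4757, -0.2305, 0.1696]
tcp_rot: [[0.001, 0.54, -0.842], [-0.0, -0.842, -0.54], [-1.0, 0.001, -0.001]]
contact_force: [-0.9, 1.3, -0.8]
opening: 0.0401
```

```bash
python3 -m jog '[{"dx":0,"dy":11,"dz":-0.5,"spin":-0.1},{"dx":0,"dy":11,"dz":-0.5,"spin":-0.1},{"dx":0,"dy":11,"dz":-0.5,"spin":-0.1},{"dx":0,"dy":11,"dz":-0.5,"spin":-0.1},{"dx":0,"dy":11,"dz":-0.5,"spin":-0.1},{"dx":0,"dy":11,"dz":-0.5,"spin":-0.1},{"dx":0,"dy":11,"dz":-0.5,"spin":-0.1},{"dx":0,"dy":11,"dz":-0.5,"spin":-0.1},{"dx":0,"dy":11,"dz":-0.5,"spin":-0.1},{"dx":0,"dy":11,"dz":-0.5,"spin":-0.1},{"dx":0,"dy":0,"dz":0,"spin":0},{"dx":0,"dy":-8,"dz":0,"spin":0}]' && python3 look.py w3
```

```text
clock: 7.08
position: [0.5595, -0.2816, 0.169]
tcp_rot: [[0.001, 1.0, -0.005], [-0.001, -0.005, -1.0], [-1.0, 0.001, 0.001]]
contact_force: [-0.3, 0.0, -0.3]
opening: 0.0403
[ 0.5595 -0.2816  0.169 ] [[0.001, 1.0, -0.005], [-0.001, -0.005, -1.0], [-1.0, 0.001, 0.001]] [-36.9  34.4  85.3  -0.   60.2 -36.6] 0.040295936630478514 [-0.3  0.  -0.3] 7.075
flange 1372 [ 0.5145 -0.1913  0.0697] [ 0.467 -0.221  0.066] [ 0.525 -0.146  0.075] 247.5466472303207 67.51530612244898
bosstop 7311 [ 0.4852 -0.182   0.1416] [ 0.459 -0.205  0.137] [ 0.509 -0.164  0.144] 163.0916427301327 40.544385173026946
bar 9502 [ 0.563  -0.2127  0.1598] [ 0.547 -0.284  0.156] [ 0.581 -0.17   0.165] 326.00305198905494 109.12355293622396
pin 2241 [ 0.5566 -0.2755  0.1944] [ 0.526 -0.294  0.188] [ 0.594 -0.27   0.2  ] 315.5591253904507 269.4346273984828
```

View pics/w3.png

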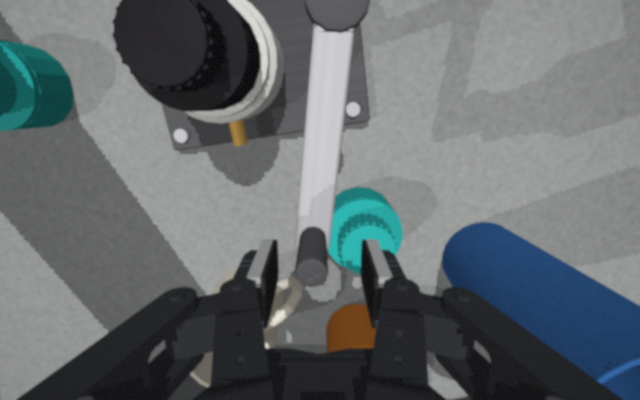

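The keeper now stands at about 1.34 rad, with the pin at (312,260) between the fingers and the cap (160,45) clear of the bar. I'll rise, move over the cap and wind the wrist clockwise.

```bash
python3 -m jog '[{"dx":-30,"dy":0,"dz":0,"spin":0},{"dx":-30,"dy":0,"dz":0,"spin":0},{"dx":-30,"dy":0,"dz":0,"spin":0},{"dx":0,"dy":-25.3,"dz":-34.3,"spin":0},{"dx":0,"dy":-25.3,"dz":-34.3,"spin":0},{"dx":0,"dy":-25.3,"dz":-34.3,"spin":0}]' && python3 -m jog '[{"dx":0,"dy":0,"dz":0,"spin":0.187},{"dx":0,"dy":0,"dz":0,"spin":0.187},{"dx":0,"dy":0,"dz":0,"spin":0.187},{"dx":0,"dy":0,"dz":0,"spin":0.187},{"dx":0,"dy":0,"dz":0,"spin":0.187},{"dx":0,"dy":0,"dz":0,"spin":0.187},{"dx":0,"dy":0,"dz":0,"spin":0.187},{"dx":0,"dy":0,"dz":0,"spin":0.187},{"dx":0,"dy":0,"dz":0,"spin":0.187},{"dx":0,"dy":0,"dz":0,"spin":0.187},{"dx":0,"dy":0,"dz":0,"spin":0.187},{"dx":0,"dy":0,"dz":0,"spin":0.187},{"dx":0,"dy":0,"dz":0,"spin":0.187},{"dx":0,"dy":0,"dz":0,"spin":0.187},{"dx":0,"dy":0,"dz":0,"spin":0.187},{"dx":0,"dy":0,"dz":0,"spin":0.187},{"dx":0,"dy":0,"dz":0,"spin":0.187},{"dx":0,"dy":0,"dz":0,"spin":0}]' 1 && python3 look.py w4
python3 - <<'E'
from h import *
z=np.load('w4.npz'); P=z['P'];d=z['d']; 
b=(d>0)&(P[...,2]>.138)&(P[...,2]<.146)&(np.hypot(P[...,0]-.484,P[...,1]+.1785)<.04)
c,r=cv2.minEnclosingCircle(P[b][:,:2].astype(np.float32)*1000); print('boss',c,r, b.sum())
im,d=optics.get_image('top'); P=cloud('top',d); save('top4',im,(260,130,500,310),3.2)
for q in models.pinpoint('wrist','cap_top'): print(q['confidence'],q['uv'],ray_z('wrist',q['uv'],.142))
E
```

```text
clock: 7.88
position: [0.4824, -0.177, 0.2586]
tcp_rot: [[-0.0, 1.0, -0.005], [0.0, -0.005, -1.0], [-1.0, -0.0, -0.0]]
contact_force: [0.5, 0.8, -0.2]
opening: 0.0399
clock: 10.12
position: [0.4834, -0.178, 0.2585]
tcp_rot: [[-0.0, -0.999, 0.04], [-0.0, 0.04, 0.999], [-1.0, 0.0, -0.0]]
contact_force: [-0.1, 0.2, 0.5]
opening: 0.0855
[ 0.4834 -0.178   0.2585] [[-0.0, -0.999, 0.04], [-0.0, 0.04, 0.999], [-1.0, 0.0, -0.0]] [-32.7  19.8  95.8  -0.   64.4 149.7] 0.08554833178934285 [-0.1  0.2  0.5] 10.125
flange 1230 [ 0.4554 -0.0509  0.0703] [ 0.42  -0.222  0.066] [ 0.571 -0.023  0.075] 336.12357723577236 218.47967479674796
bosstop 2364 [ 0.4834 -0.1823  0.1415] [ 0.459 -0.205  0.137] [ 0.561 -0.157  0.144] 319.0934856175973 186.96489001692046
bar 4212 [ 0.5611 -0.2187  0.1598] [ 0.547 -0.284  0.155] [ 0.581 -0.156  0.165] 214.04012345679013 150.23171889838557
pin 508 [ 0.5552 -0.2778  0.1944] [ 0.549 -0.285  0.188] [ 0.562 -0.271  0.197] 192.98031496062993 60.003937007874015
boss (483.290283203125, -181.02297973632812) 24.334768295288086 2324
0.98 [244.3, 308.9] [ 0.55894565 -0.06676043  0.142     ]
0.95 [319.0, 188.8] [ 0.48418319 -0.18093361  0.142     ]
0.69 [189.9, 16.5] [ 0.57211576 -0.31328025  0.142     ]
0.6 [361.2, 298.0] [ 0.44913782 -0.07425512  0.142     ]
0.58 [501.2, 145.7] [ 0.33643439 -0.2110644   0.142     ]
```

View pics/w4.png

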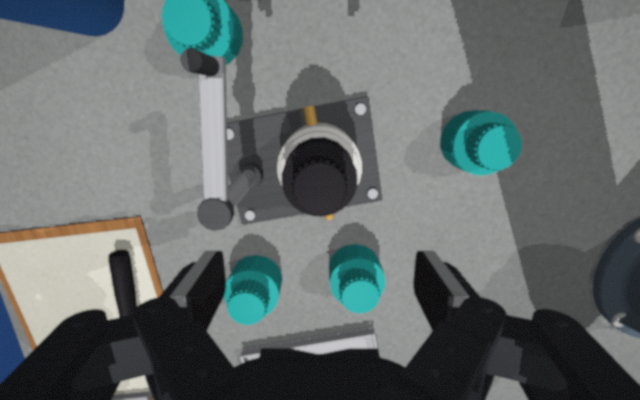

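The boss centre is about (0.4835, -0.180): target cap at (319,188), and turquoise look-alikes elsewhere at (244,305), (360,298), (482,140) and (200,25). Before reaching, I'll confirm with an enlarged crop.

```bash
python3 - <<'E'
from h import *
save('w4c',np.load('w4.npz')['im'],(150,30,450,250),2.6)
E
```

```text
(no output)
```

View pics/w4c.png

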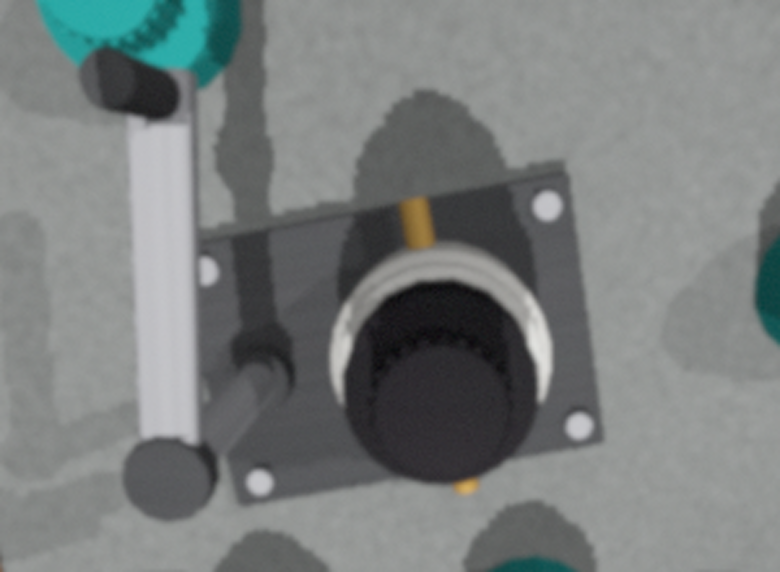

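The crop confirms it: the black cap is on the white flange with its brass stubs, and the keeper is swung away. Now I'll descend over the boss.

```bash
python3 -m jog '[{"dx":24,"dy":0,"dz":-2,"spin":0},{"dx":30,"dy":0,"dz":0,"spin":0},{"dx":30,"dy":0,"dz":0,"spin":0},{"dx":25,"dy":0,"dz":0,"spin":0},{"dx":20,"dy":0,"dz":0,"spin":0},{"dx":17,"dy":0,"dz":0,"spin":0},{"dx":0,"dy":0,"dz":0,"spin":0}]' 0.55 && python3 look.py w5
```

```text
clock: 11.15
position: [0.4832, -0.1795, 0.1113]
tcp_rot: [[-0.003, -0.999, 0.04], [0.002, 0.04, 0.999], [-1.0, 0.003, 0.002]]
contact_force: [-0.1, -0.4, 0.1]
opening: 0.066
[ 0.4832 -0.1795  0.1113] [[-0.003, -0.999, 0.04], [0.002, 0.04, 0.999], [-1.0, 0.003, 0.002]] [-32.8  32.5 103.8  -0.   43.9 149.5] 0.06597969914866035 [-0.1 -0.4  0.1] 11.15
flange 1962 [ 0.4875 -0.2103  0.0697] [ 0.443 -0.222  0.066] [ 0.573 -0.163  0.075] 304.2196738022426 185.62487257900102
bosstop 10798 [ 0.4835 -0.1847  0.1416] [ 0.436 -0.205  0.137] [ 0.567 -0.156  0.146] 319.15697351361365 283.1501203926653
bar 23006 [ 0.5575 -0.2345  0.1596] [ 0.42  -0.282  0.155] [ 0.582 -0.165  0.165] 80.39680952794923 177.6399200208641
pin 16681 [ 0.4832 -0.1925  0.1941] [ 0.415 -0.201  0.188] [ 0.551 -0.176  0.2  ] 319.4837839458066 372.1023919429291
```

View pics/w5.png

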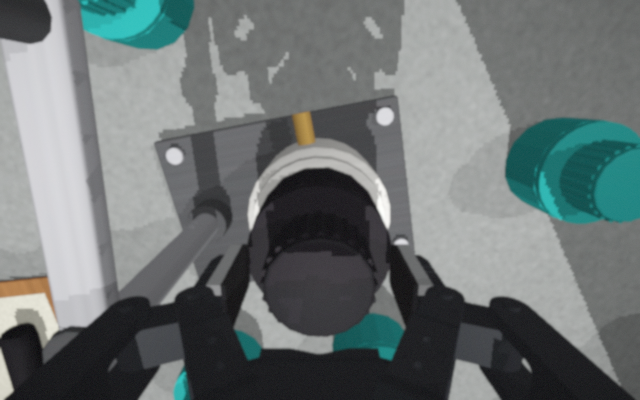

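The boss (320,280) is centred between the pads, so I'll close on it.

```bash
python3 -m jog '[{"dx":0,"dy":0,"dz":0,"spin":0},{"dx":0,"dy":0,"dz":0,"spin":0},{"dx":0,"dy":0,"dz":0,"spin":0},{"dx":0,"dy":0,"dz":0,"spin":0},{"dx":0,"dy":0,"dz":0,"spin":0}]' -1 60
```

```text
clock: 11.82
position: [0.4846, -0.1803, 0.1135]
tcp_rot: [[0.002, -0.999, 0.041], [-0.001, 0.041, 0.999], [-1.0, -0.002, -0.001]]
contact_force: [-1.2, -0.1, 6.1]
opening: 0.045
```

```bash
python3 -m jog '[{"dx":-1.0,"dy":0,"dz":0,"spin":-0.15},{"dx":-0.7,"dy":0,"dz":0,"spin":-0.15},{"dx":-0.7,"dy":0,"dz":0,"spin":-0.15},{"dx":-0.7,"dy":0,"dz":0,"spin":-0.15}]'
```

```text
clock: 12.32
position: [0.4839, -0.1799, 0.1153]
tcp_rot: [[-0.0, -0.845, -0.534], [0.0, -0.534, 0.845], [-1.0, 0.0, 0.0]]
contact_force: [0.5, 0.1, -2.7]
opening: 0.0441
```

```bash
python3 -m jog '[{"dx":-0.7,"dy":0,"dz":0,"spin":-0.16},{"dx":-0.7,"dy":0,"dz":0,"spin":-0.16},{"dx":-0.7,"dy":0,"dz":0,"spin":-0.16},{"dx":-0.7,"dy":0,"dz":0,"spin":-0.16},{"dx":-0.7,"dy":0,"dz":0,"spin":-0.16},{"dx":-0.7,"dy":0,"dz":0,"spin":-0.16}]'; python3 look.py w6
```

```text
clock: 13.08
position: [0.484, -0.1798, 0.1195]
tcp_rot: [[-0.0, -0.047, -0.999], [0.0, -0.999, 0.047], [-1.0, -0.0, 0.0]]
contact_force: [1.6, -0.3, -2.2]
opening: 0.0442
[ 0.484  -0.1798  0.1195] [[-0.0, -0.047, -0.999], [0.0, -0.999, 0.047], [-1.0, -0.0, 0.0]] [-32.8  31.7 103.5   0.   44.8  59.9] 0.04418089691451782 [ 1.6 -0.3 -2.2] 13.075
flange 3660 [ 0.462  -0.0487  0.0703] [ 0.42  -0.222  0.066] [ 0.525 -0.022  0.074] 203.60109289617486 233.84371584699454
bosstop 1857 [ 0.4983 -0.1824  0.1427] [ 0.46  -0.217  0.137] [ 0.508 -0.146  0.146] 319.760366182014 249.4442649434572
bar 29334 [ 0.5628 -0.2089  0.16  ] [ 0.472 -0.284  0.155] [ 0.582 -0.137  0.165] 408.65153064703077 83.35365105338515
pin 12420 [ 0.4953 -0.1815  0.195 ] [ 0.47  -0.244  0.188] [ 0.504 -0.118  0.2  ] 319.5483896940419 353.4085346215781
```

View pics/w6.png

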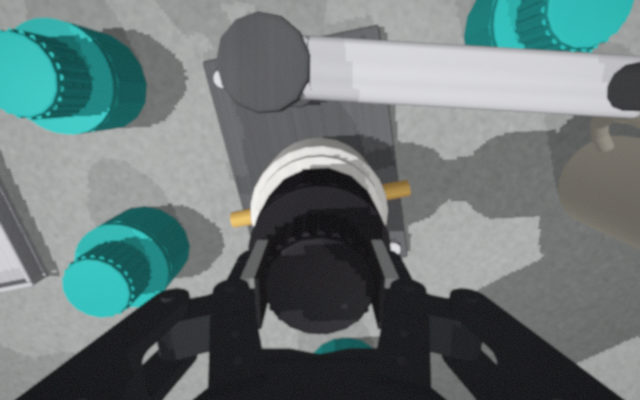

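```bash
python3 - <<'E'
from h import *
P=np.load('w6.npz')['P']; print(np.nanmedian(P[265:310,290:350].reshape(-1,3),0))
P=np.load('w5.npz')['P']; print(np.nanmedian(P[265:310,290:350].reshape(-1,3),0))
E
python3 -m jog '[{"dx":-0.7,"dy":0,"dz":0,"spin":-0.16},{"dx":-0.7,"dy":0,"dz":0,"spin":-0.16},{"dx":-0.7,"dy":0,"dz":0,"spin":-0.16},{"dx":-0.7,"dy":0,"dz":0,"spin":-0.16},{"dx":-0.7,"dy":0,"dz":0,"spin":-0.16},{"dx":-0.7,"dy":0,"dz":0,"spin":-0.16},{"dx":-0.7,"dy":0,"dz":0,"spin":-0.16}]'
```

```text
[ 0.48455815 -0.18120624  0.14768614]
[ 0.4834391  -0.18241492  0.14172786]
clock: 14.0
position: [0.4837, -0.1795, 0.1243]
tcp_rot: [[-0.001, 0.878, -0.48], [0.001, -0.48, -0.878], [-1.0, -0.001, -0.0]]
contact_force: [-0.2, 0.2, -2.2]
opening: 0.0441
```

The cap has risen about 6 mm with the hand at low force, and 2.68 rad is done. Continuing past 4.4 rad.

```bash
python3 -m jog '[{"dx":-0.7,"dy":0,"dz":0,"spin":-0.16},{"dx":-0.7,"dy":0,"dz":0,"spin":-0.16},{"dx":-0.7,"dy":0,"dz":0,"spin":-0.16},{"dx":-0.7,"dy":0,"dz":0,"spin":-0.16},{"dx":-0.7,"dy":0,"dz":0,"spin":-0.16},{"dx":-0.7,"dy":0,"dz":0,"spin":-0.16}]'; python3 -m jog '[{"dx":-0.7,"dy":0,"dz":0,"spin":-0.16},{"dx":-0.7,"dy":0,"dz":0,"spin":-0.16},{"dx":-0.7,"dy":0,"dz":0,"spin":-0.16},{"dx":-0.7,"dy":0,"dz":0,"spin":-0.16},{"dx":-0.7,"dy":0,"dz":0,"spin":-0.16},{"dx":-0.7,"dy":0,"dz":0,"spin":-0.16},{"dx":0,"dy":0,"dz":0,"spin":0}]'; python3 look.py w7
python3 - <<'E'
from h import *
P=np.load('w7.npz')['P']; print(np.nanmedian(P[265:310,290:350].reshape(-1,3),0))
E
```

```text
clock: 14.75
position: [0.4834, -0.1794, 0.1284]
tcp_rot: [[-0.001, 0.896, 0.444], [0.001, 0.444, -0.896], [-1.0, -0.001, -0.002]]
contact_force: [0.7, 0.1, -2.0]
opening: 0.0447
clock: 15.62
position: [0.4838, -0.1797, 0.1327]
tcp_rot: [[-0.0, 0.157, 0.988], [0.0, 0.988, -0.157], [-1.0, 0.0, -0.0]]
contact_force: [-0.4, -1.1, -2.8]
opening: 0.0443
[ 0.4838 -0.1797  0.1327] [[-0.0, 0.157, 0.988], [0.0, 0.988, -0.157], [-1.0, 0.0, -0.0]] [ -32.8   30.4  102.9    0.    46.7 -113.8] 0.044297615342434433 [-0.4 -1.1 -2.8] 15.625
flange 4479 [ 0.4495 -0.0475  0.0704] [ 0.419 -0.22   0.066] [ 0.489 -0.022  0.074] 441.10694351417726 140.34092431346284
bosstop 937 [ 0.4667 -0.1769  0.1423] [ 0.46  -0.215  0.137] [ 0.483 -0.145  0.146] 319.3639274279616 231.93383137673425
bar 10226 [ 0.4808 -0.1804  0.1608] [ 0.46  -0.215  0.155] [ 0.509 -0.144  0.165] 319.45628789360455 280.51965577938586
pin 9618 [ 0.4809 -0.1958  0.1916] [ 0.462 -0.238  0.188] [ 0.504 -0.121  0.2  ] 319.5564566437929 336.26710334788936
[ 0.48398314 -0.1807582   0.16090973]
```

View pics/w7.png

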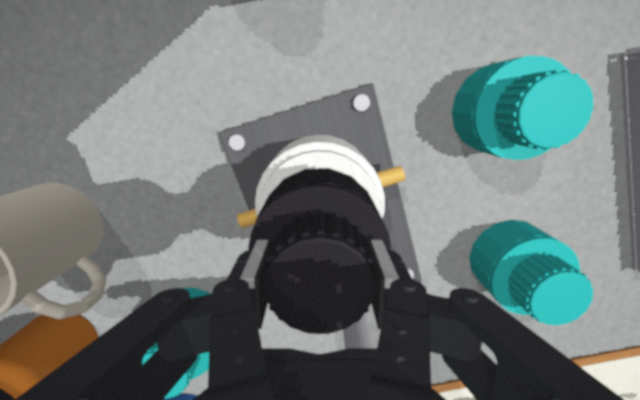

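After 4.6 rad the boss top has risen 19 mm and the force is about the cap's own weight. Now a gentle lift test.

```bash
python3 -m jog '[{"dx":-1.5,"dy":0,"dz":0,"spin":0},{"dx":-1.5,"dy":0,"dz":0,"spin":0},{"dx":-1.5,"dy":0,"dz":0,"spin":0}]' && python3 -m jog '[{"dx":-5,"dy":0,"dz":0,"spin":0},{"dx":-5,"dy":0,"dz":0,"spin":0},{"dx":-6,"dy":0,"dz":0,"spin":0}]'; python3 - <<'E'
from h import *
s=read_state(); im,d=optics.get_image('wrist');P=cloud('wrist',d,s); print(np.nanmedian(P[265:310,290:350].reshape(-1,3),0))
E
```

```text
clock: 16.05
position: [0.484, -0.1799, 0.1375]
tcp_rot: [[-0.0, 0.154, 0.988], [0.0, 0.988, -0.154], [-1.0, 0.0, -0.0]]
contact_force: [0.3, -0.2, -2.4]
opening: 0.0447
clock: 16.42
position: [0.4841, -0.18, 0.1539]
tcp_rot: [[0.0, 0.153, 0.988], [-0.0, 0.988, -0.153], [-1.0, -0.0, 0.0]]
contact_force: [0.3, -0.4, -3.4]
opening: 0.0446
[ 0.48429331 -0.18094968  0.18211953]
```

The cap is off: its underside is about 40 mm above the neck seat. I'll lift on and carry it to the tray.

```bash
python3 -m jog '[{"dx":-25,"dy":0,"dz":0,"spin":0},{"dx":-30,"dy":0,"dz":0,"spin":0},{"dx":-25,"dy":0,"dz":0,"spin":0},{"dx":0,"dy":15,"dz":-2.7,"spin":0},{"dx":0,"dy":32,"dz":-5.7,"spin":0},{"dx":0,"dy":36,"dz":-6.5,"spin":0},{"dx":0,"dy":36,"dz":-6.5,"spin":0},{"dx":0,"dy":36,"dz":-6.5,"spin":0},{"dx":0,"dy":36,"dz":-6.5,"spin":0},{"dx":0,"dy":36,"dz":-6.5,"spin":0},{"dx":0,"dy":36,"dz":-6.5,"spin":0},{"dx":0,"dy":32,"dz":-5.7,"spin":0},{"dx":0,"dy":22,"dz":-3.9,"spin":0},{"dx":0,"dy":10,"dz":-1.7,"spin":0},{"dx":0,"dy":0,"dz":0,"spin":0}]'; python3 look.py w8; python3 - <<'E'
from h import *
P=np.load('w8.npz')['P']; print(np.nanmedian(P[265:310,290:350].reshape(-1,3),0))
for n in ['top','scene']:
    im,d=optics.get_image(n); save(n+'8',im,(160,110,480,310) if n=='top' else (230,100,470,320),2.4); np.savez(n+'8.npz',im=im,d=d)
E
```

```text
clock: 18.35
position: [0.4752, 0.1527, 0.2326]
tcp_rot: [[-0.002, 0.152, 0.988], [-0.0, 0.988, -0.152], [-1.0, -0.001, -0.002]]
contact_force: [-0.1, 1.0, -3.0]
opening: 0.0441
[0.4752 0.1527 0.2326] [[-0.002, 0.152, 0.988], [-0.0, 0.988, -0.152], [-1.0, -0.001, -0.002]] [  5.   20.5  99.7  -0.   59.9 -76.3] 0.04410107275738783 [-0.1  1.  -3. ] 18.35
flange 2484 [ 0.4687 -0.1494  0.0702] [ 0.42  -0.197  0.066] [ 0.575 -0.023  0.075] 54.98148148148148 217.9392109500805
[0.47540297 0.15166738 0.2608502 ]
```

View pics/w8.png

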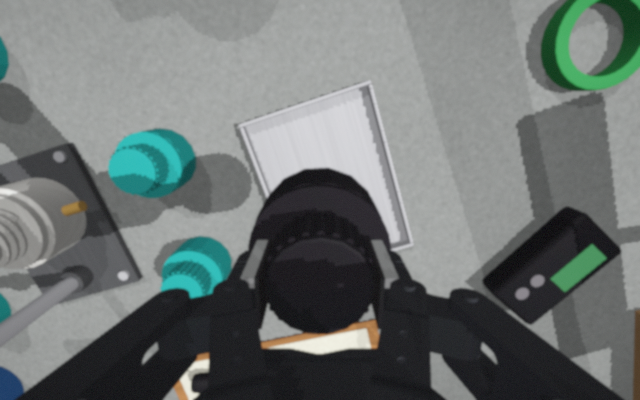

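View pics/scene8.png

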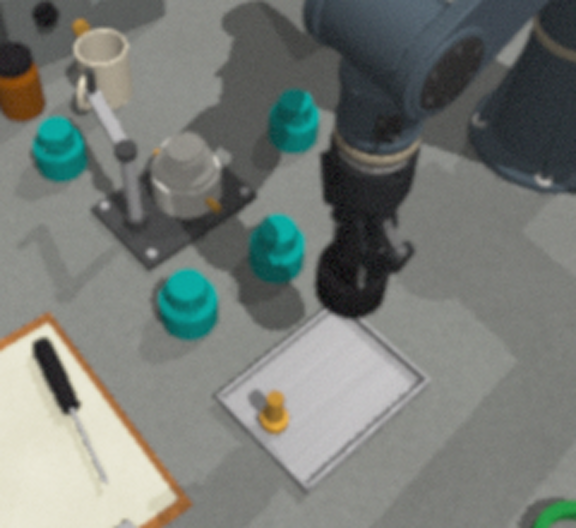

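The cap hangs level over the empty part of the tray, the neck is bare and the keeper is open. Lowering with about 185 mm to go.

```bash
python3 -m jog '[{"dx":12,"dy":0,"dz":0,"spin":0},{"dx":20,"dy":0,"dz":0,"spin":0},{"dx":20,"dy":0,"dz":0,"spin":0},{"dx":20,"dy":0,"dz":0,"spin":0},{"dx":20,"dy":0,"dz":0,"spin":0},{"dx":20,"dy":0,"dz":0,"spin":0},{"dx":20,"dy":0,"dz":0,"spin":0},{"dx":15,"dy":0,"dz":0,"spin":0},{"dx":10,"dy":0,"dz":0,"spin":0},{"dx":8,"dy":0,"dz":0,"spin":0},{"dx":6,"dy":0,"dz":0,"spin":0},{"dx":4,"dy":0,"dz":0,"spin":0},{"dx":0,"dy":0,"dz":0,"spin":0}]'; python3 look.py w9; python3 - <<'E'
from h import *
P=np.load('w9.npz')['P']; print(np.nanmedian(P[265:310,290:350].reshape(-1,3),0))
E
```

```text
clock: 20.12
position: [0.4761, 0.1522, 0.0584]
tcp_rot: [[-0.0, 0.153, 0.988], [-0.0, 0.988, -0.153], [-1.0, -0.0, -0.0]]
contact_force: [0.3, -0.8, -2.1]
opening: 0.044
[0.4761 0.1522 0.0584] [[-0.0, 0.153, 0.988], [-0.0, 0.988, -0.153], [-1.0, -0.0, -0.0]] [  4.9  37.4 107.7  -0.   34.9 -76.3] 0.04399674223874615 [ 0.3 -0.8 -2.1] 20.125
[0.47635016 0.15120532 0.08656881]
```

View pics/w9.png

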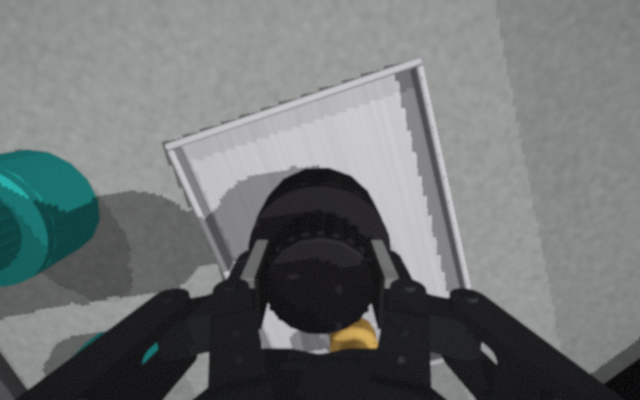

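```bash
python3 -m jog '[{"dx":2.5,"dy":0,"dz":0,"spin":0},{"dx":2.5,"dy":0,"dz":0,"spin":0},{"dx":2,"dy":0,"dz":0,"spin":0},{"dx":1.5,"dy":0,"dz":0,"spin":0},{"dx":0,"dy":0,"dz":0,"spin":0}]'; python3 -m jog '[{"dx":0.8,"dy":0,"dz":0,"spin":0},{"dx":0.8,"dy":0,"dz":0,"spin":0}]'
```

```text
clock: 20.8
position: [0.476, 0.1522, 0.0498]
tcp_rot: [[-0.0, 0.153, 0.988], [-0.0, 0.988, -0.153], [-1.0, -0.0, -0.0]]
contact_force: [-0.3, -0.1, -3.5]
opening: 0.0444
clock: 21.05
position: [0.4762, 0.1522, 0.0483]
tcp_rot: [[0.0, 0.153, 0.988], [0.0, 0.988, -0.153], [-1.0, 0.0, 0.0]]
contact_force: [-0.6, -0.3, -3.1]
opening: 0.0446
```

```bash
python3 -m jog '[{"dx":0.6,"dy":0,"dz":0,"spin":0},{"dx":0,"dy":0,"dz":0,"spin":0}]';python3 -m jog '[{"dx":0.6,"dy":0,"dz":0,"spin":0},{"dx":0,"dy":0,"dz":0,"spin":0}]'
```

```text
clock: 21.3
position: [0.4761, 0.1522, 0.0477]
tcp_rot: [[-0.0, 0.153, 0.988], [-0.0, 0.988, -0.153], [-1.0, -0.0, -0.0]]
contact_force: [0.7, 0.4, -4.0]
opening: 0.0445
clock: 21.55
position: [0.4762, 0.1522, 0.0475]
tcp_rot: [[0.0, 0.153, 0.988], [0.0, 0.988, -0.153], [-1.0, 0.0, 0.0]]
contact_force: [-0.6, -0.1, 3.1]
opening: 0.0446
```

The force has flipped from -4.0 N to +3.1 N, so the cap is on the floor. I'll release and rise.

```bash
python3 -m jog '[{"dx":0,"dy":0,"dz":0,"spin":0},{"dx":0,"dy":0,"dz":0,"spin":0},{"dx":0,"dy":0,"dz":0,"spin":0},{"dx":0,"dy":0,"dz":0,"spin":0}]' 0.7; python3 -m jog '[{"dx":-6,"dy":0,"dz":0,"spin":0},{"dx":-15,"dy":0,"dz":0,"spin":0},{"dx":-25,"dy":0,"dz":0,"spin":0},{"dx":-30,"dy":0,"dz":0,"spin":0},{"dx":-30,"dy":0,"dz":0,"spin":0},{"dx":-30,"dy":0,"dz":0,"spin":0},{"dx":-20,"dy":0,"dz":0,"spin":0},{"dx":0,"dy":0,"dz":-20,"spin":0},{"dx":0,"dy":0,"dz":-20,"spin":0},{"dx":0,"dy":0,"dz":-20,"spin":0},{"dx":0,"dy":0,"dz":0,"spin":0},{"dx":0,"dy":0,"dz":0,"spin":0}]'; python3 look.py w10; python3 - <<'E'
from h import *
P=np.load('w10.npz')['P']
b=(P[...,2]>.06)&(P[...,2]<.09)&(np.hypot(P[...,0]-.476,P[...,1]-.152)<.04)
q=P[b]; A=np.c_[q[:,:2],np.ones(len(q))]; g=q[abs(q[:,2]-np.median(q[:,2]))<.004]; c=np.linalg.lstsq(np.c_[g[:,:2],np.ones(len(g))],g[:,2],rcond=None)[0]
print('boss top z',np.median(g[:,2]),'tilt',c[:2],cv2.minEnclosingCircle(g[:,:2].astype(np.float32)))
im,d=optics.get_image('top'); save('top10',im,(180,100,500,310),2.4)
z0=np.load('top0.npz')
for n,uv in [('tray_pin',None)]:
    for p in models.pinpoint('top','tray')+models.pinpoint('top','fitting'): print(round(p['confidence'],2),np.round(p['uv'],1),ray_z('top',p['uv'],0))
T=[ray_z('top',(180+u/2.4,90+v/2.4),.018) for u,v in [(161,247),(268,231),(295,370),(185,389)]]
im,d=optics.get_image('scene'); save('scene10',im,(180,90,480,330),2.4)
E
```

```text
clock: 22.05
position: [0.4762, 0.1522, 0.0471]
tcp_rot: [[0.0, 0.153, 0.988], [0.0, 0.988, -0.153], [-1.0, 0.0, 0.0]]
contact_force: [0.8, -0.7, -0.6]
opening: 0.0728
clock: 23.55
position: [0.4181, 0.1614, 0.2039]
tcp_rot: [[0.003, 0.153, 0.988], [0.0, 0.988, -0.153], [-1.0, 0.001, 0.003]]
contact_force: [0.7, 0.9, -0.0]
opening: 0.0725
[0.4181 0.1614 0.2039] [[0.003, 0.153, 0.988], [0.0, 0.988, -0.153], [-1.0, 0.001, 0.003]] [  6.8  19.1 108.5  -0.   52.3 -74.4] 0.0725301143886429 [ 0.7  0.9 -0. ] 23.55
flange 2249 [ 0.4711 -0.1468  0.0702] [ 0.419 -0.189  0.066] [ 0.563 -0.022  0.075] 50.96754112939084 281.32859048465986
boss top z 0.07553018757028668 tilt [ 0.01475175 -0.0033532 ] ((0.4768393337726593, 0.15130415558815002), 0.024632755666971207)
0.9 [273.9 217.8] [0.50536052 0.16159648 0.        ]
0.55 [274.3 199.1] [0.56879195 0.16000678 0.        ]
```

View pics/w10.png

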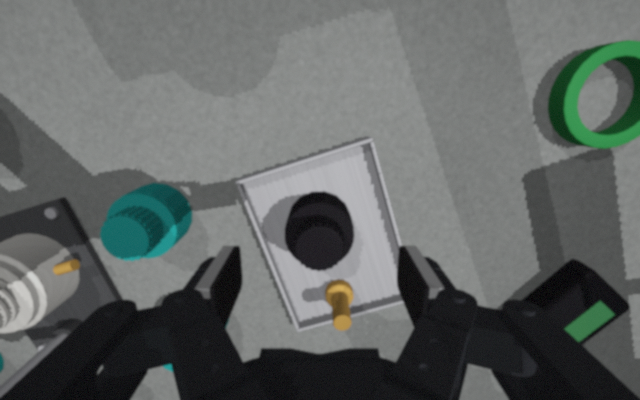

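View pics/scene10.png

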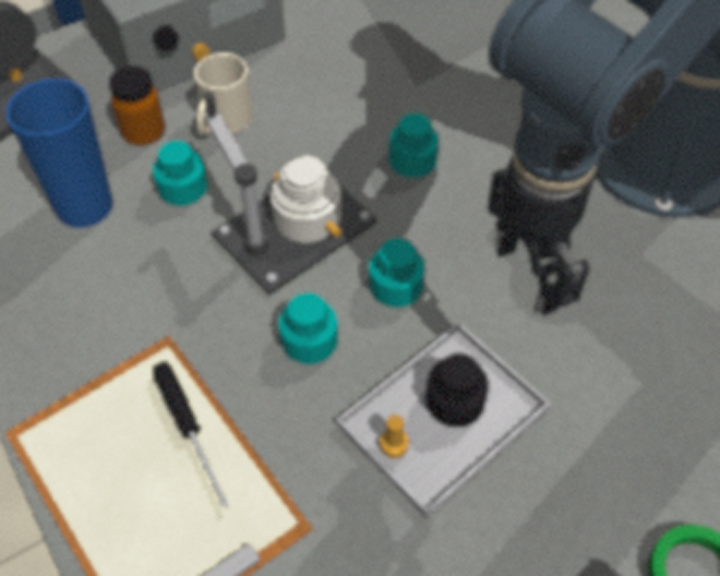

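View pics/top10.png

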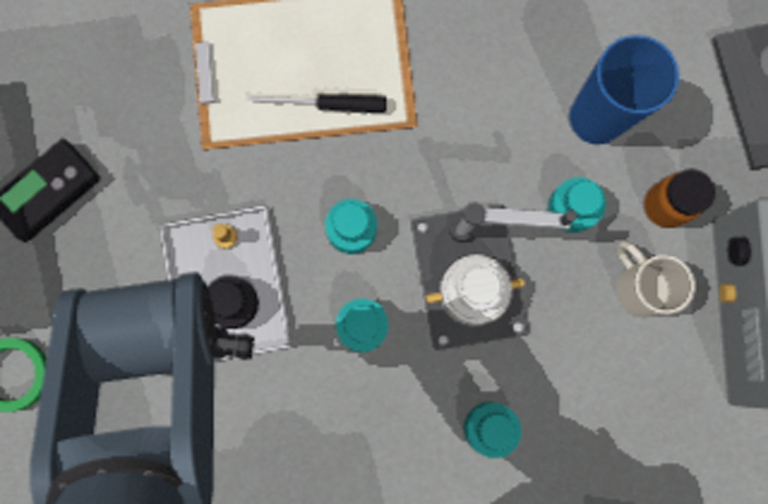

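The cap stands upright on the tray floor: boss top at 75.5 mm (76 mm expected), tilt about 0.015 rad, roughly -25 mm along the tray's x and near 0 in y. The keeper is open, the rest looks unmoved and the gripper is clear. Handing in.

```bash
python3 -c "
from plant import env; print(env.close_job())"
```

```text
the job is handed in; nothing more can be done
None
```

The cap is off the chamber and standing upright in the empty part of the tray. I handed the job in at about 24 s of the 66 s limit; it reports no verdict.

- **Keeper:** I caged the pin loosely between the fingers and swung the bar to about 1.34 rad. The later pictures show it still open.
- **Unscrewing:** One grip and 4.6 rad counter-clockwise, rising with the thread. The wrist readings at the end of each move stayed under about 7 N. The cap then lifted free with only its own weight showing.
- **Set-down:** I lowered the cap until the vertical force flipped to about +3 N, then released it and backed away.

**Last checks:**
- The boss top is at 75.5 mm, against 76 mm expected.
- The cap tilts about 0.015 rad and sits about 25 mm toward -x from the tray's centre, near 0 in y.
- The wrist force is near zero. The fitting, bystanders and look-alikes look undisturbed; I checked those by eye only.

**What failed or disagreed:**
- The first move was refused because its rows left out some of the four numbers, and nothing moved.
- The cameras disagreed by 2–3 mm on the cap's y position, so I used a value in between.
- Two network estimates were off: a pin from the scene camera by about 2 cm, and the tray centre by up to about 1.5 cm. I took the pin from depth and the tray from its corners instead.

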